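# Hang the staining rack on the drip rod

### The arm

A 6-joint arm with a two-finger parallel gripper is mounted at the origin on a cart in front of the work surface, level with it; the furniture and walls round the work are solid. World frame = base frame: x ahead of the robot, y to its left, z up, the work surface at z = 0. Lengths are in m, angles in rad, forces in N, time in s.
With the tool pointing down it reaches from about 0.275 to 0.825 m from the base axis. Payload 4.9 kg.
Tool frame: the origin (TCP) lies at the very end of the fingers, on their centre line; the grasp point (between the pads) lies 19 mm behind it; z points along the fingers, y is the direction in which the jaws open and shut (so a half turn about z gives the same grasp; the last joint's range is limited). The gripper opens to 85 mm and grips with 20 to 120 N. Pads are 22 mm wide; open, the fingers measure 114 mm over their backs; the gripper's body (76 mm by 85 mm) begins 54 mm behind the grasp point. The pads swing forward as they close: fully open they stand 13 mm farther back than shut.
Start: joints at [-1.434, 0.326, -0.193, 1.052, 0, 1.437], TCP at [0.147, -0.53, 0.231] pointing down, gripper open.
Joint ranges: [-2.65, 2.65], [-0.97, 1.79], [-1.3, 1.35], [-1.93, 2.1], [-1.47, 1.37], [-3.14, 3.14]. Speed limits (rad/s): [2.57, 2.57, 3.14, 3.14, 3.14, 3.14].

### API

Orientations are given as a unit quaternion [w, x, y, z].
In Python, from cell import get_obs, eyes, order gives the robot as it stands.
- The arm moves only by the shell command python3 -m inch 'ROWS' [OPENING] [FORCE]. ROWS is JSON, a list that holds one entry, the list of rows, each a list of 4 numbers: the shift along the world's x, y, z in cm, then the turn about the world's z in rad. In form: [[[x, y, z, yaw], ...]]. A call has 1 to 10 rows; each row shifts and turns the commanded pose from where the row before left it; what a row does not reach is not made up. A row lasts 1/8 s, in which the tool goes at most 62.5 mm and 10.7 degrees, less where a joint would pass 70% of its speed; a pose out of reach is approached as far as the arm can. A call with a gripper value outside its range is refused whole. OPENING is the finger opening in cm, from 0 to 8.54, set as the call begins (- or left out, the last holds). The fingers move at their own pace and stop on an object; FORCE is the grip in N (left out, the last holds). Time passes only in rows, so rows that do not move let the fingers close. It gives the time, the measured TCP pose, the force and the opening at its end, in the units of the state.
- get_obs(): the state, without advancing time (a new reading comes with each control period).
- eyes.snapshot(name): name is "scene" or "top"; returns a dict with "img" (480x640x3 uint8, red, green, blue), "fx", "fy", "cx", "cy" (pixels), "rvec" (rotation vector, rad) and "tvec" (3), from world to camera coordinates, as OpenCV has them. Camera axes: x right, y down, z forward; pixel columns grow to the right and rows downward; lengths in m; the calibration is good to about 2 mm. A picture is of the moment at which its call begins. There is no depth.
- order.sign_off(): hands the job in, once; it reports no verdict.
Trained networks look in a picture, given as the dict that the camera call returned (one of the last four; its "shot" number tells which), for a name from the list of things; names that differ only in an ending like _2 or _b are one class to them, and where a whole thing is asked for, a point or a joint stands for the part that bears it (a point fixed in the world has none). Each returns a list of dicts, best first, with "score" (0 to 1); they miss things now and then, are a little off and sometimes report something else, mostly with a low value. They report only what shows in the picture. A call takes as long as a camera call. They do not tell look-alikes from the thing itself.
- eyes.silhouettes(picture, query): "region" (480x640 bool, what is visible of it) and "rect" ([left, top, right, bottom] in pixels, round what is visible of it).
The state is a dict: "t": time; "joints": joint angles; "dq": joint speeds; "effort": joint torques, N m; "position": TCP position; "orientation": TCP orientation; "ft_force": force on the tool from outside, world axes, zero at the start; "ft_torque": the same for the moment, N m; "grip_width": finger opening in m.
Only numpy, scipy, OpenCV 4.12 (cv2) and the standard library are available. Lean on these libraries where they do the work, as an engineer would, in place of code of your own. Each camera call takes 0.05 s, during which the arm holds its last target.

### The job

Lift the rack of microscope slides out of its staining dish by the handle, stand it upright on the white tile and let go of it. Then take it again by the two uprights of the handle, so that the crown is free, and hang it by the handle over the horizontal rod of the drip stand, clear of the knob at the rod's end and of the post, letting go once it hangs. Keep the rack upright all the way, never drop it, and leave the dishes, beakers and bottles where they are.

Things in the scene. Friction and masses are not known exactly. Their poses are not given: they have to be found in the camera images.
- rack_mid (a point): Centre of the loose steel slide rack (0.2 to 0.3 kg), 42 mm above its underside. The rack is 62 mm along its own x, 83 mm along its y, 84 mm high (z up), and holds ten fixed glass slides on edge, tops 30 mm and the frame's top rails 36 mm above its underside. Its handle is an upside-down U of strip 12 mm wide (along y), 3 mm thick, in the rack's x-z plane at y = 0.
- rack: The same rack; origin at the centre of its underside. The handle's two flat uprights have outer faces at x = +31 and -31 mm, straight from the underside to 58 mm above it; a half-elliptical arch joins them. In the dish only the arch stands out, 22 mm above the rim, so the uprights can be gripped (62 mm across) only once the rack is out of it.
- rack_crown (a point): Underside of the handle's crown (the arch's top), 81 mm above the rack's underside, over its centre; the crown's top is at 84 mm. This rests on the rod. The opening between the frame's top rails and the crown is 56 mm wide (x) and 45 mm high.
- dish: Loose glass staining dish (0.7 kg) in which the rack stands at the start; origin at the centre of its underside. Outside 84 mm (x) by 104 mm (y), 66 mm high, walls 4 mm, inner floor 4 mm up; the rack has 6 to 7 mm of play on each side, its axes nearly parallel to the dish's.
- empty_dish: An equal glass staining dish, loose, standing empty; not to be moved.
- tile: White glazed tile, fixed, 130 by 130 mm, 8 mm thick; the origin is the centre of its underside, on the worktop.
- stand: Fixed drip stand: base plate 130 x 190 mm, 12 mm thick; post 12 mm thick, 200 mm high; and a level rod 12 mm thick that runs from the post along the stand's own +y. Origin on the worktop straight below the rod's axis, beside the post (post axis at x = +18 mm, y = 0). The clamp covers the rod up to y = 13 mm. The rack hangs with its y axis along the rod, either way round.
- rod_hang (a point): Top of the rod in the middle of the part where the rack should hang: y = 105 mm from the stand's origin, 160 mm above the worktop (rod axis at 154 mm). Axes as the stand's. A shallow glass dish stands on the base plate below, its rim 28 mm above the worktop.
- rod_end (a point): Outermost point of the rubber knob (18 mm thick, centred at y = 168 mm from the stand's origin) at the rod's free end, at the height of the rod's axis.
- retort_post (a point): Foot of the post of the room's tall retort stand, a fixed obstacle to the right, not part of the job: the post is 12 mm thick and 690 mm high, so the arm cannot swing past it stretched out. Its clamp reaches some 170 mm from the post along +x, 130 to 220 mm above the worktop.
- wash_bottle: Loose plastic wash bottle, 180 mm high, a bystander; origin at the centre of its underside.
- beaker_large: Loose large beaker, 128 mm high, a bystander; origin at the centre of its underside.
- beaker_small: Loose small beaker, 72 mm high, a bystander; origin at the centre of its underside.
- bottle_amber: Loose amber bottle with a blue cap, 137 mm high, a bystander; origin at the centre of its underside.
Mind the look-alikes: they are no part of the job. Leave any brown look-alike of the rack alone.

How it is judged:
By the outcome, as a careful person would: the job done as asked, in the order asked, and still so for the second after the job is handed in, with the robot touching nothing.
It also fails if it takes over 66 s, if anything falls off the work surface, if the arm or the gripper's body presses on something with over 40 N, if the wrist force passes 120 N, or if a joint passes its speed limit or range.

## Working session

There is one attempt and no reset: what is moved stays moved. The work goes in short steps, Python scripts to look and compute and a shell command to move; the robot and the scene stay as the last step left them, time stands still between calls to the robot, and variables do not carry over. Pictures are saved under pics/ and viewed, and the job is handed in when it is done.

```bash
ls; mkdir -p pics; python3 - <<'E'
from cell import get_obs, eyes, order
import cv2,numpy as np,pickle
o=get_obs();print({k:np.round(v,3).tolist() for k,v in o.items()})
for n in("scene","top"):
    p=eyes.snapshot(n);cv2.imwrite(f'pics/{n}0.png',p['img'][:,:,::-1])
    pickle.dump(p,open(f'{n}0.pkl','wb'))
    print(n,p['fx'],p['fy'],p['cx'],p['cy'],p['rvec'],p['tvec'],p.keys())
    for q in["rack","dish","empty_dish","tile","stand","rod_hang","retort_post"]:
        try:print(q,[(round(d['score'],2),list(np.round(d['rect'])),int(d['region'].sum())) for d in eyes.silhouettes(p,q)])
        except Exception as e:print(q,e)
E
```

```text
pics
{'t': 0.0, 'joints': [-1.434, 0.327, -0.194, 1.052, -0.0, 1.437], 'dq': [-0.0, -0.002, -0.001, -0.0, 0.001, -0.002], 'effort': [0.002, -44.34, 26.244, 0.015, -0.0, 0.0], 'position': [0.147, -0.529, 0.231], 'orientation': [-0.001, 0.991, 0.135, -0.0], 'ft_force': [-0.356, 0.289, 0.312], 'ft_torque': [0.011, 0.05, -0.004], 'grip_width': 0.086}
scene 545.1404669023643 545.1404669023643 321.5311919660349 233.71056276538914 [ 0.53276496 -2.46938133  1.45016623] [0.48234807 0.18849998 1.59179409] dict_keys(['img', 'fx', 'fy', 'cx', 'cy', 'rvec', 'tvec', 'shot'])
rack [(0.58, [np.float64(236.0), np.float64(236.0), np.float64(266.0), np.float64(264.0)], 224), (0.58, [np.float64(346.0), np.float64(227.0), np.float64(392.0), np.float64(250.0)], 789), (0.44, [np.float64(297.0), np.float64(219.0), np.float64(313.0), np.float64(233.0)], 96)]
dish [(0.74, [np.float64(286.0), np.float64(218.0), np.float64(325.0), np.float64(248.0)], 847), (0.19, [np.float64(299.0), np.float64(178.0), np.float64(319.0), np.float64(217.0)], 800), (0.16, [np.float64(347.0), np.float64(276.0), np.float64(370.0), n
[... 1302 characters left out ...]
0), np.float64(248.0), np.float64(330.0), np.float64(291.0)], 1576)]
tile [(0.67, [np.float64(372.0), np.float64(250.0), np.float64(431.0), np.float64(304.0)], 2577), (0.2, [np.float64(355.0), np.float64(112.0), np.float64(388.0), np.float64(161.0)], 738)]
stand [(0.6, [np.float64(172.0), np.float64(191.0), np.float64(268.0), np.float64(249.0)], 3988), (0.4, [np.float64(396.0), np.float64(132.0), np.float64(420.0), np.float64(161.0)], 466)]
rod_hang [(0.56, [np.float64(173.0), np.float64(189.0), np.float64(265.0), np.float64(249.0)], 4003)]
retort_post it knows: beaker_large, beaker_small, bottle_amber, dish, empty_dish, rack, rack_crown, rack_mid, rod_end, rod_hang, stand, tile, wash_bottle
```

View pics/scene0.png

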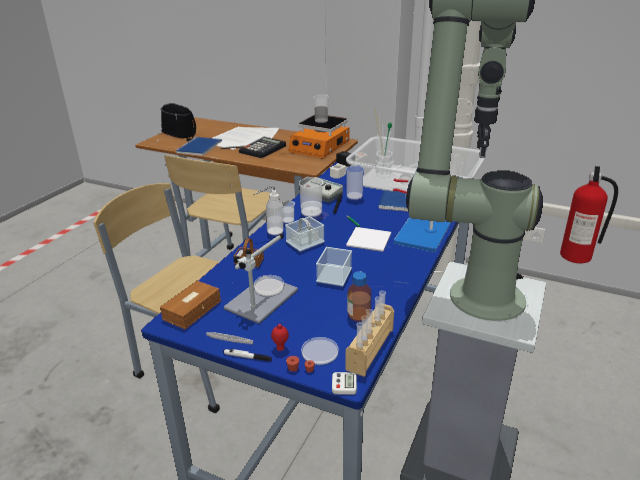

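View pics/top0.png

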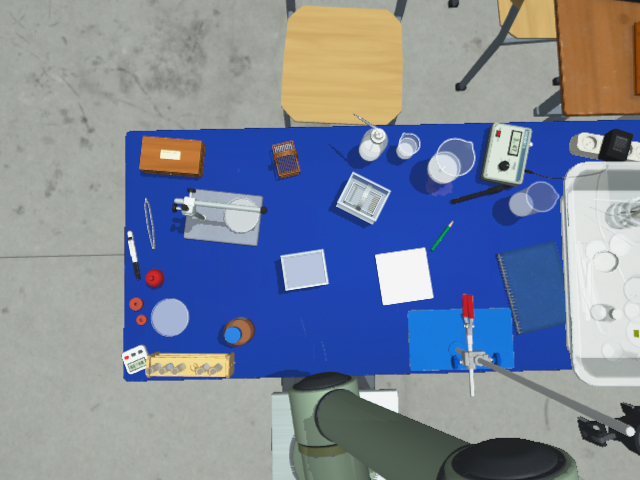

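```bash
python3 - <<'E'
import cv2
a=cv2.imread('pics/top0.png')[120:320,160:440];cv2.imwrite('pics/top0c.png',cv2.resize(a,(784,560),interpolation=cv2.INTER_CUBIC))
a=cv2.imread('pics/scene0.png')[160:340,210:410];cv2.imwrite('pics/scene0c.png',cv2.resize(a,(660,594),interpolation=cv2.INTER_CUBIC))
E
```

```text
(no output)
```

View pics/top0c.png

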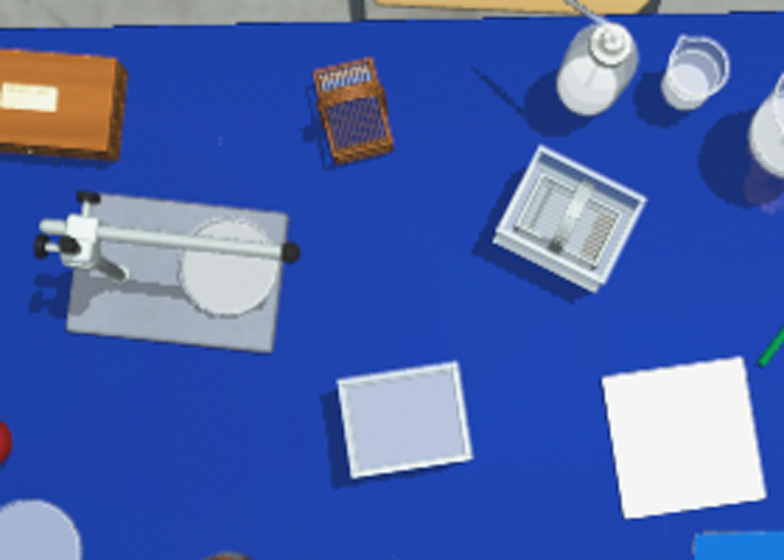

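View pics/scene0c.png

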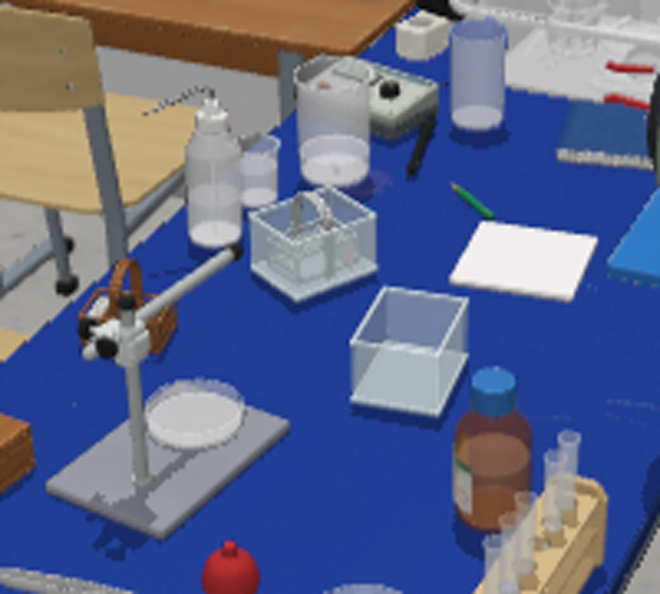

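The scene: the steel rack stands in the dish at top pixel (363,198). The brown look-alike is at (286,158). The empty dish is at (305,270), the tile at (404,276), and the stand rod runs from (190,203) to (264,209). There are two candidates for the rack. I choose the steel one, and check it in a close crop.

```bash
cat > h.py <<'E'
import cv2,numpy as np,pickle
def K(p): return np.array([[p['fx'],0,p['cx']],[0,p['fy'],p['cy']],[0,0,1.]])
def R(p): return cv2.Rodrigues(np.array(p['rvec'],float))[0]
def bp(p,uv,z):
    r=R(p);c=-r.T@np.array(p['tvec']);d=r.T@np.linalg.inv(K(p))@np.array([uv[0],uv[1],1.])
    return c+d*(z-c[2])/d[2]
def pj(p,X):
    return cv2.projectPoints(np.array(X,float).reshape(-1,3),np.array(p['rvec'],float),np.array(p['tvec'],float),K(p),None)[0].reshape(-1,2)
def crop(p,x0,y0,w,h,s,f):
    cv2.imwrite(f,cv2.resize(np.ascontiguousarray(p['img'][y0:y0+h,x0:x0+w,::-1]),None,fx=s,fy=s,interpolation=cv2.INTER_CUBIC))
E
python3 - <<'E'
from h import *
t=pickle.load(open('top0.pkl','rb'));s=pickle.load(open('scene0.pkl','rb'))
for p in(t,s):print('cam',-R(p).T@p['tvec'])
crop(t,328,165,75,60,10,'pics/a1.png')
crop(s,280,205,60,50,12,'pics/a2.png')
crop(t,165,180,110,75,7,'pics/a3.png')
crop(s,220,220,80,70,8,'pics/a4.png')
crop(t,365,240,75,70,8,'pics/a5.png')
for n,uv,z in [('rackcrown',(363,196),.088),('tile',(404,276),.008),('rodL',(190,203),.154),('knob',(264,209),.154),('retort',(473,357),0),('retorttop',(628,432),.69)]:print(n,bp(t,uv,z))
E
```

```text
cam [0.42672115 0.04132775 1.25178942]
cam [-0.11776907  1.3783966   0.94241899]
rackcrown [ 0.63152906 -0.07903013  0.088     ]
tile [ 0.43712187 -0.18464968  0.008     ]
rodL [0.61364803 0.32130111 0.154     ]
knob [0.59567943 0.15360593 0.154     ]
retort [ 0.22879929 -0.35203887  0.        ]
retorttop [ 0.25076936 -0.30462861  0.69      ]
```

View pics/a1.png

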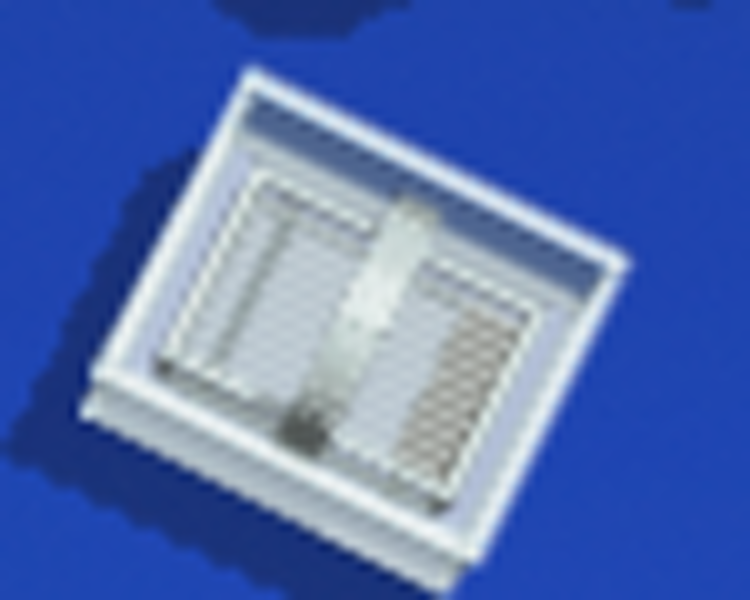

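View pics/a2.png

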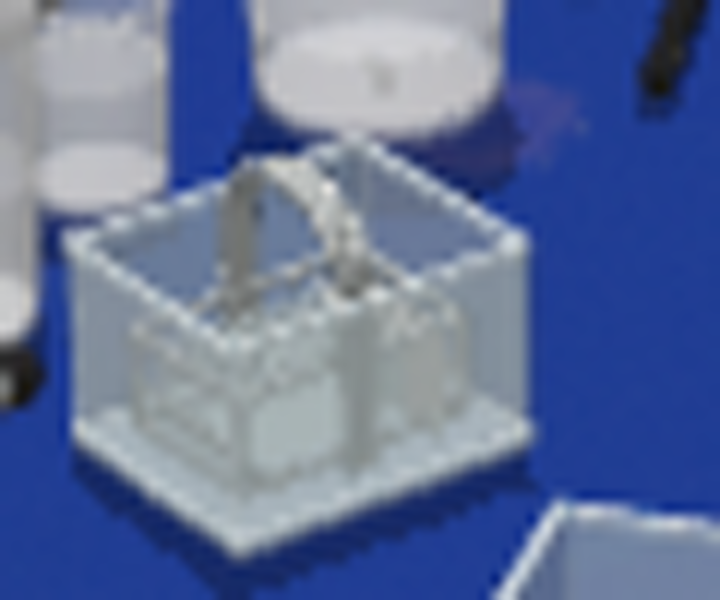

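View pics/a3.png

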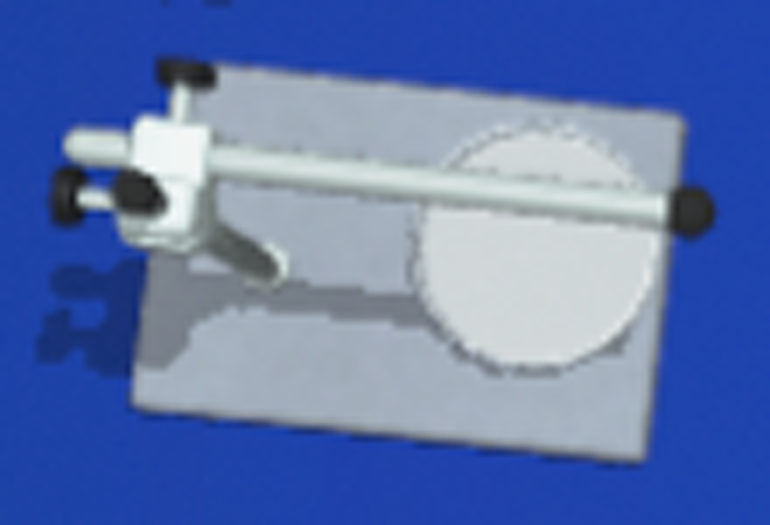

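View pics/a4.png

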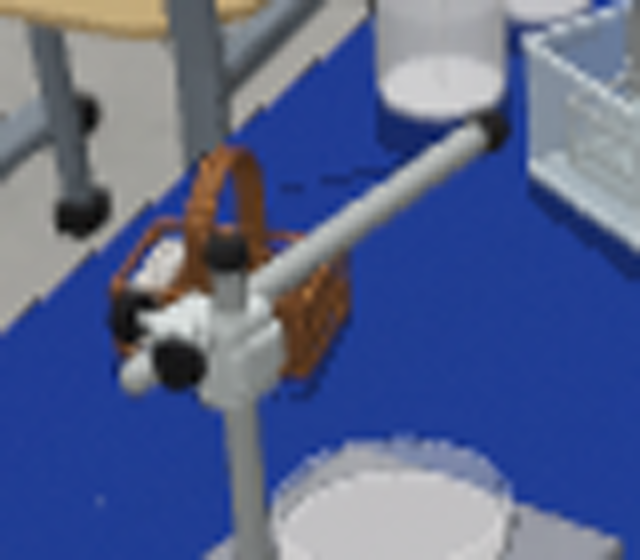

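View pics/a5.png

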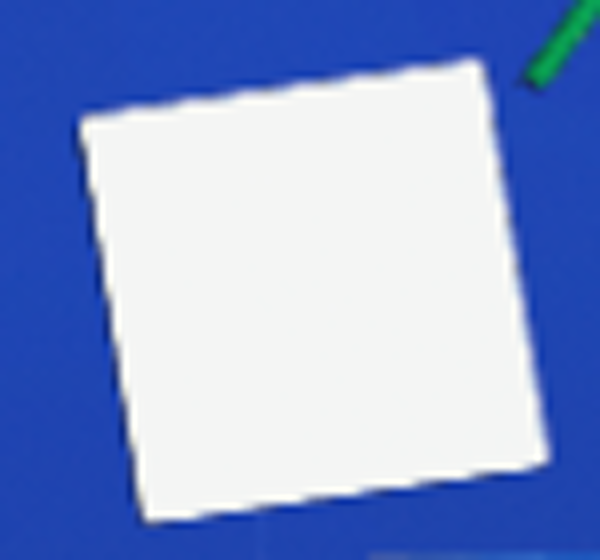

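```bash
cat > fit.py <<'E'
from h import *
from scipy.optimize import least_squares
t=pickle.load(open('top0.pkl','rb'));s=pickle.load(open('scene0.pkl','rb'))
def px(a,x0,y0,sc): return (np.array(a,float)+.5)/sc-.5+[x0,y0]
def fit(obs,x0,label):
    # obs: (cam, model pts, px)
    def f(v):
        c,q=np.cos(v[2]),np.sin(v[2]);M=np.array([[c,-q,0],[q,c,0],[0,0,1]])
        return np.concatenate([(pj(p,(M@np.array(m,float).T).T+[v[0],v[1],0])-u).ravel() for p,m,u in obs])
    r=least_squares(f,x0,loss='soft_l1');print(label,np.round(r.x,4),'deg',np.degrees(r.x[2]).round(1),'res px',np.round(f(r.x),1));return r.x
def box(a,b,z): return [[a,b,z],[a,-b,z],[-a,-b,z],[-a,b,z]]
if __name__=='__main__':
    o=(328,165,10);sc=(280,205,12)
    # yaw: dish x axis along handle ~ direction up-right in image
    d=[(t,box(.042,.052,.066),px([(250,70),(632,262),(478,562),(95,372)],*o)),
       (s,box(.042,.052,.066),px([(70,240),(355,135),(525,240),(235,350)],*sc)),
       ]
    D=fit(d[:1],[.63,-.08,-.45],'dish top'); fit(d[1:],D,'dish scene');fit(d,D,'dish both')
    r=[(t,box(.031,.0415,.040),px([(258,172),(545,305),(440,505),(165,365)],*o))]
    fit(r,D,'rack rails')
    fit([(t,box(.065,.065,.008),px([(82,118),(482,60),(550,465),(147,522)],365,240,8))],[.437,-.185,.14],'tile')
    # stand: base plate corners unknown offset; use rod line
    A=px([(215,160),(668,205),(690,212)],165,180,7);W=[bp(t,a,.154) for a in A];print('rod top',np.round(W,4))
    A=px([(265,285),(480,138),(492,128)],220,220,8);W=[bp(s,a,.154) for a in A];print('rod scene',np.round(W,4))
E
python3 fit.py
```

```text
dish top [ 0.635  -0.0835 -0.4974] deg -28.5 res px [ 0.1  0.2 -0.3 -0.1 -0.1  0.   0.3 -0.1]
dish scene [ 0.6363 -0.0887 -0.4802] deg -27.5 res px [-0.6 -0.   0.1 -0.   0.5 -0.1 -0.   0. ]
dish both [ 0.6349 -0.0842 -0.4937] deg -28.3 res px [ 0.3  0.2 -0.1 -0.2  0.2  0.   0.6  0.  -0.8  0.5  0.1  0.6  0.3  0.7
 -0.5  0.7]
rack rails [ 0.6347 -0.0827 -0.4979] deg -28.5 res px [-0.  -1.9  0.8 -0.4  0.3  1.4 -1.8  0.5]
tile [ 0.4375 -0.1846  0.119 ] deg 6.8 res px [-0.  -0.   0.2 -0.1  0.  -0.1 -0.2  0.2]
rod top [[0.6147 0.3093 0.154 ]
 [0.5962 0.1627 0.154 ]
 [0.5938 0.1556 0.154 ]]
rod scene [[0.6119 0.2798 0.154 ]
 [0.5933 0.1574 0.154 ]
 [0.5929 0.1489 0.154 ]]
```

```bash
python3 -m inch '[[[0,0,4,0],[0,0,4,0],[-1.2,4.5,0,0],[-1.3,4.7,0,0],[-1.3,4.7,0,0],[-1.3,4.7,0,0],[-1.2,4.5,0,0],[0,0,0,0]]]'; python3 - <<'E'
from cell import *
from h import *
print(np.round(get_obs()['joints'],3))
for n in("scene","top"):
    p=eyes.snapshot(n);cv2.imwrite(f'pics/{n}1.png',p['img'][:,:,::-1])
E
```

```text
t: 1.7
position: [0.0838, -0.2966, 0.3115]
orientation: [0.0, 0.991, 0.135, -0.0]
ft_force: [-0.2, 0.2, -0.1]
grip_width: 0.0859
[-1.536 -0.193 -0.551  1.212 -0.     1.335]
```

View pics/scene1.png

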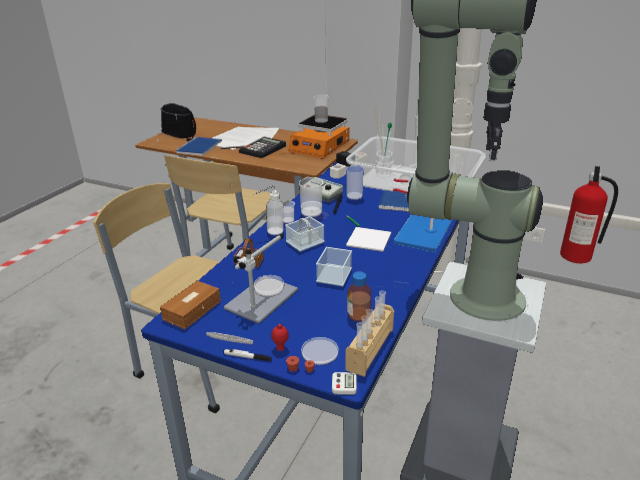

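View pics/top1.png

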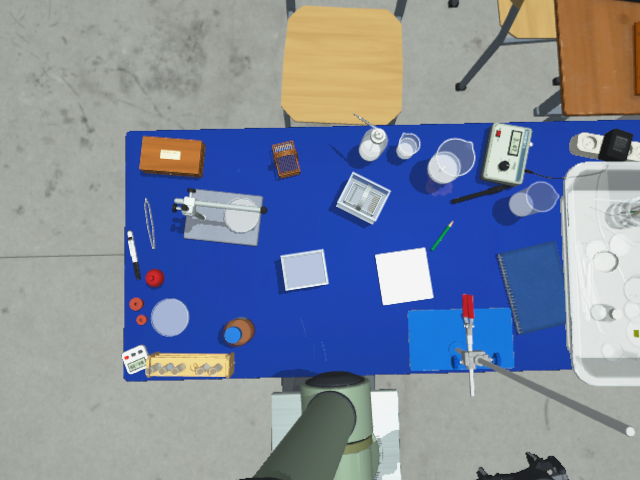

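```bash
python3 - <<'E'
from h import *
t=pickle.load(open('top0.pkl','rb'));s=pickle.load(open('scene0.pkl','rb'))
for x,y in((.25,-.305),(.235,-.33),(.229,-.352)):
  print(pj(t,[[x,y,0],[x,y,.18],[x,y,.69]]).round(),pj(s,[[x,y,0],[x,y,.2],[x,y,.69]]).round())
crop(t,440,280,200,160,4,'pics/b1.png');crop(s,400,150,80,110,5,'pics/b2.png')
E
```

```text
[[454. 349.]
 [478. 360.]
 [628. 433.]] [[430. 235.]
 [435. 183.]
 [450.  29.]]
[[464. 355.]
 [490. 367.]
 [652. 446.]] [[436. 233.]
 [441. 181.]
 [457.  28.]]
[[473. 357.]
 [500. 370.]
 [672. 451.]] [[439. 230.]
 [445. 179.]
 [461.  27.]]
```

View pics/b1.png

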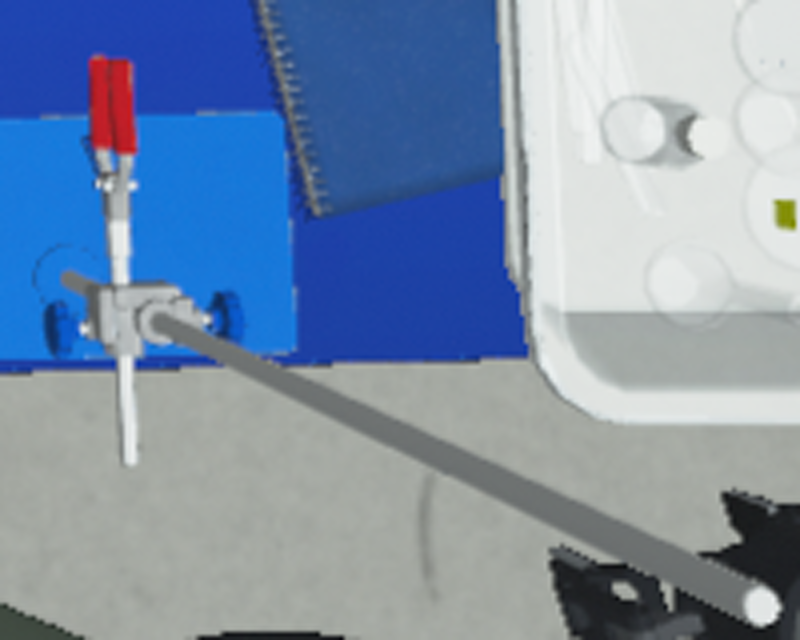

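View pics/b2.png

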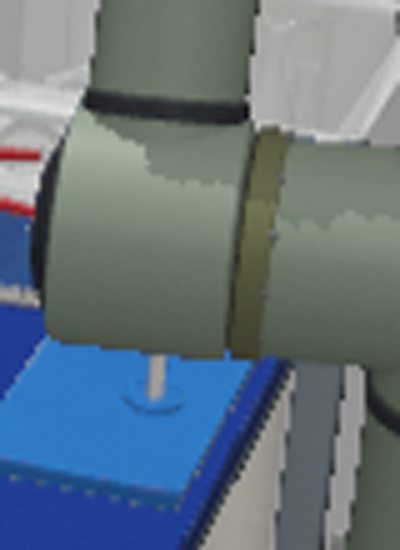

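```bash
python3 -m inch '[[[-0.7,1.7,0,0.1],[2.3,0.8,0,0.15],[2.3,0.9,0,0.15],[2.2,1.2,0,0.15],[2.2,1.3,0,0.15],[0,0,0,0]]]' 4; python3 - <<'E'
from cell import *
from h import *
o=get_obs();print(np.round(o['joints'],3),o['ft_force'])
p=eyes.snapshot("scene");cv2.imwrite(f'pics/scene2.png',p['img'][0:260,300:640,::-1])
E
```

```text
t: 2.55
position: [0.1684, -0.2405, 0.3113]
orientation: [-0.0, 0.884, 0.468, -0.0]
ft_force: [-0.6, -0.1, 0.1]
grip_width: 0.0396
[-1.213 -0.223 -0.574  1.22  -0.     0.954] [-0.57066663 -0.06427016  0.05101287]
```

View pics/scene2.png

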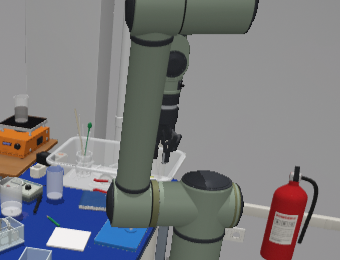

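```bash
python3 -m inch '[[[1.9,1.8,0,0.17],[1.9,1.8,0,0.17],[1.6,1.95,0,0.17],[1.6,1.95,0,0.17],[1.25,2.2,0,0.17],[1.25,2.2,0,0.17],[0.85,2.4,0,0.17],[0.85,2.4,0,0.17],[0,0,0,0.16],[0,0,0,0.152]]]';  python3 -m inch '[[[5,-0.2,-1,0],[5,-0.2,-1,0],[5,-0.1,-1,0],[5,-0.1,-1,0],[5,-0.1,-1,0],[5,-0.1,-1,0],[4,0,-1,0],[0,0,0,0],[0,0,0,0]]]'; python3 - <<'E'
from cell import *
from h import *
o=get_obs();print(np.round(o['joints'],3),o['position'])
for n in("scene","top"):
    p=eyes.snapshot(n);cv2.imwrite(f'pics/{n}3.png',p['img'][:,:,::-1])
E
```

```text
t: 3.85
position: [0.2796, -0.0738, 0.3113]
orientation: [0.0, 0.245, 0.969, -0.0]
ft_force: [0.7, 0.3, 0.0]
grip_width: 0.0402
t: 4.97
position: [0.6186, -0.082, 0.2405]
orientation: [-0.001, 0.248, 0.969, -0.0]
ft_force: [-0.6, -0.3, -0.0]
grip_width: 0.0402
[-0.25   0.462  0.036  1.147 -0.     0.251] [ 0.61857776 -0.08202007  0.24054765]
```

View pics/scene3.png

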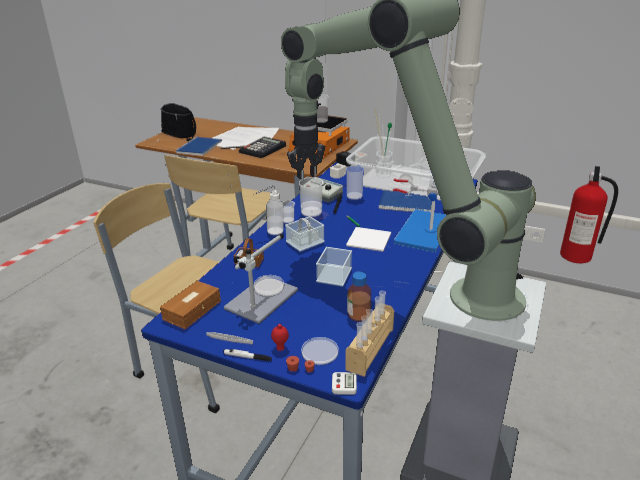

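View pics/top3.png

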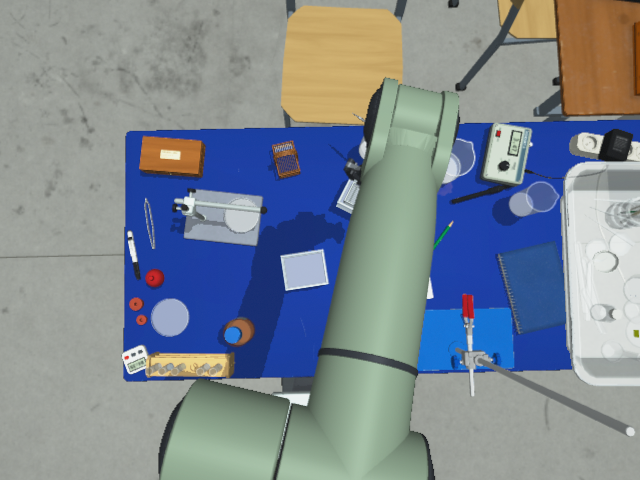

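```bash
python3 - <<'E'
from h import *
t=pickle.load(open('top0.pkl','rb'));s=pickle.load(open('scene0.pkl','rb'))
def draw(p,x,y,yaw,z0,x0,y0,w,h,sc,f):
    im=cv2.resize(np.ascontiguousarray(p['img'][y0:y0+h,x0:x0+w,::-1]),None,fx=sc,fy=sc,interpolation=cv2.INTER_CUBIC)
    a=np.linspace(0,np.pi,41);c,q=np.cos(yaw),np.sin(yaw)
    def L(P,col):
        P=np.array(P);P=np.c_[x+c*P[:,0]-q*P[:,1],y+q*P[:,0]+c*P[:,1],z0+P[:,2]]
        u=((pj(p,P)-[x0,y0]+.5)*sc-.5).round().astype(int)
        cv2.polylines(im,[u.reshape(-1,1,2)],False,col,1)
    for yy in(-.006,.006):
        L([[.031,yy,0]]+[[.031*np.cos(b),yy,.058+.026*np.sin(b)] for b in a]+[[-.031,yy,0]],(0,0,255))
    L([[.031,.0415,.036],[.031,-.0415,.036],[-.031,-.0415,.036],[-.031,.0415,.036],[.031,.0415,.036]],(0,255,255))
    cv2.imwrite(f,im)
v=(.6348,-.083,np.radians(-28.4),.004)
draw(t,*v,328,165,75,60,10,'pics/c1.png');draw(s,*v,280,205,60,50,12,'pics/c2.png')
E
```

```text
(no output)
```

View pics/c1.png

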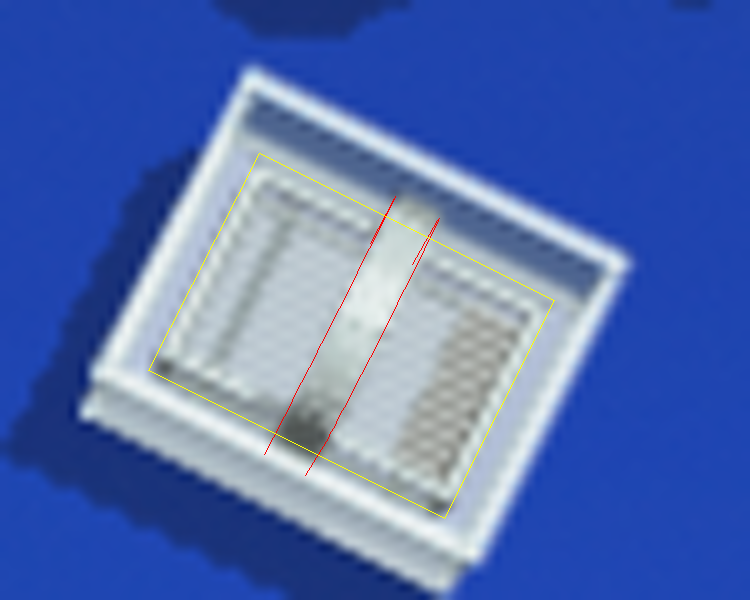

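View pics/c2.png

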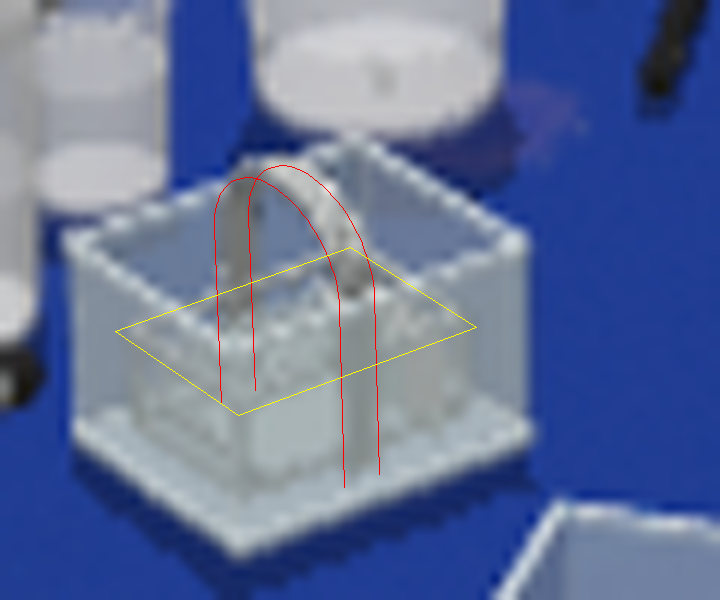

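```bash
python3 -m inch '[[[1.8,-0.25,-2,0.03],[0,0,-4,0],[0,0,-4,0],[0,0,-3,0],[0,0,0,0],[0,0,0,0]]]' 4; python3 - <<'E'
from cell import *
from h import *
o=get_obs();print(o['position'])
for n,b in("scene",(270,180,80,80)),("top",(320,150,80,80)):
    p=eyes.snapshot(n);crop(p,*b,7,f'pics/{n}4.png')
E
```

```text
t: 5.82
position: [0.6378, -0.0839, 0.1133]
orientation: [0.001, 0.232, 0.973, -0.0]
ft_force: [0.2, 0.5, -0.1]
grip_width: 0.0399
[ 0.6378153  -0.08387803  0.11329213]
```

View pics/scene4.png

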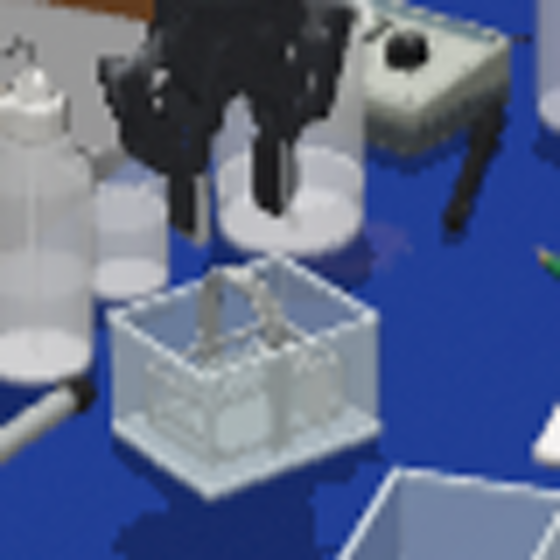

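View pics/top4.png

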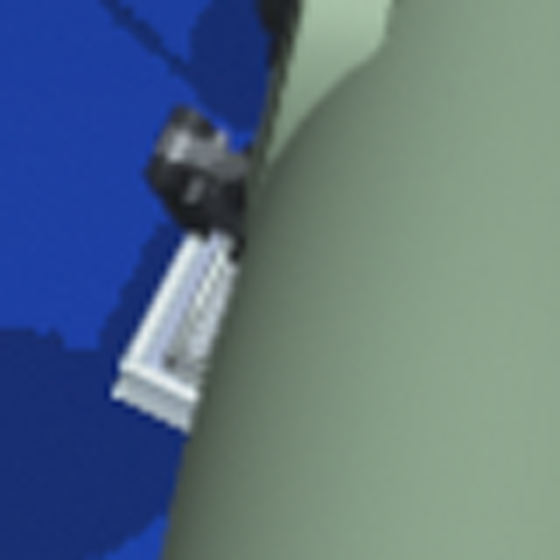

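```bash
python3 - <<'E'
from h import *
t=pickle.load(open('top0.pkl','rb'));s=pickle.load(open('scene0.pkl','rb'))
print((pj(s,[[.6378,-.0839,.113],[.6378,-.0839,.088],[.6365,-.0845,.088]])-[270,180]+.5)*7)
crop(t,340,110,90,80,7,'pics/d1.png')
print('bottle', bp(t,(377,131),.175), bp(t,(370,152),0.0),bp(t,(370,152),0.03))
print('scene base bottle',bp(s,(275,231),0))
E
```

```text
[[233.6503644  232.59047822]
 [235.14744298 278.58324396]
 [238.09547901 278.55046353]]
bottle [ 0.76409181 -0.10675895  0.175     ] [ 0.76308574 -0.11043074  0.        ] [ 0.75502453 -0.10679374  0.03      ]
scene base bottle [ 0.76793694 -0.11226685  0.        ]
```

View pics/d1.png

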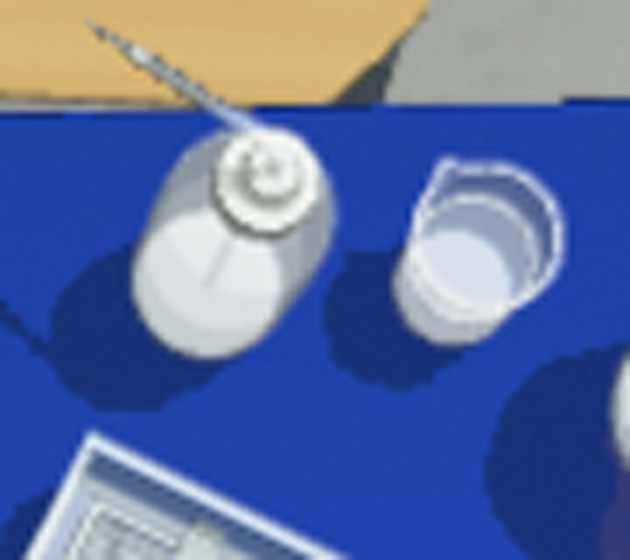

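```bash
python3 -m inch '[[[0,0,-2,0],[0,0,-2,0],[0,0,-1,0],[0,0,0,0],[0,0,0,0]]]' 4; python3 -m inch '[[[0,0,0,0],[0,0,0,0],[0,0,0,0],[0,0,0,0],[0,0,0,0],[0,0,0,0]]]' 0 40; python3 - <<'E'
from cell import *
from h import *
p=eyes.snapshot("scene");crop(p,270,180,80,80,7,f'pics/scene5.png')
E
```

```text
t: 6.55
position: [0.6379, -0.0837, 0.0624]
orientation: [0.001, 0.232, 0.973, -0.0]
ft_force: [-0.6, -0.2, 0.4]
grip_width: 0.0402
t: 7.3
position: [0.6376, -0.084, 0.0619]
orientation: [0.001, 0.232, 0.973, -0.0]
ft_force: [-0.8, -2.6, 4.8]
grip_width: 0.0103
```

View pics/scene5.png

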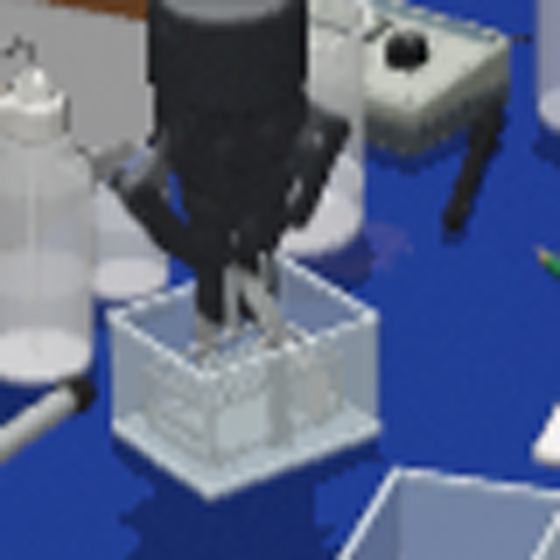

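```bash
python3 -m inch '[[[0,0,0.5,0],[0,0,1,0],[0,0,1,0],[0,0,0.5,0],[0,0,0,0],[0,0,0,0]]]' ; python3 - <<'E'
from cell import *
from h import *
p=eyes.snapshot("scene");crop(p,270,180,80,80,7,f'pics/scene6.png')
E
```

```text
t: 8.1
position: [0.6369, -0.0834, 0.0911]
orientation: [-0.0, 0.232, 0.973, 0.0]
ft_force: [-0.3, 0.1, -2.3]
grip_width: 0.0107
```

View pics/scene6.png

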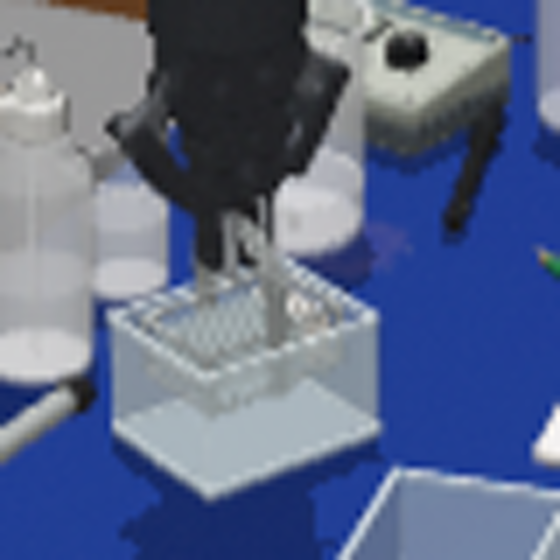

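```bash
python3 -m inch '[[[0,0,1,0],[0,0,2,0],[0,0,2,0],[0,0,2,0],[0,0,1,0],[0,0,0,0]]]' ; python3 -m inch '[[[-1,-0.5,0,0.022],[-2,-1,0,0.04],[-3,-1.5,0,0.05],[-3,-1.5,0,0.05],[-3,-1.6,0,0.05],[-3,-1.5,0,0.05],[-3,-1.5,0,0.05],[-2,-1,0,0.03],[0,0,0,0],[0,0,0,0]]]' ; python3 - <<'E'
from cell import *
from h import *
o=get_obs();print(o['position'],np.round(o['joints'],2))
p=eyes.snapshot("scene");cv2.imwrite('pics/scene7.png',p['img'][:,:,::-1]);crop(p,310,160,110,100,6,f'pics/scene7c.png')
E
```

```text
t: 8.9
position: [0.6377, -0.0836, 0.1721]
orientation: [0.001, 0.232, 0.973, 0.0]
ft_force: [-0.0, -0.7, -3.8]
grip_width: 0.0108
t: 10.15
position: [0.4372, -0.1844, 0.1711]
orientation: [0.0, 0.063, 0.998, 0.0]
ft_force: [-0.3, -0.1, -2.7]
grip_width: 0.0107
[ 0.43722365 -0.18435632  0.17108265] [-0.56  0.24 -0.48  0.85  0.   -0.43]
```

View pics/scene7.png

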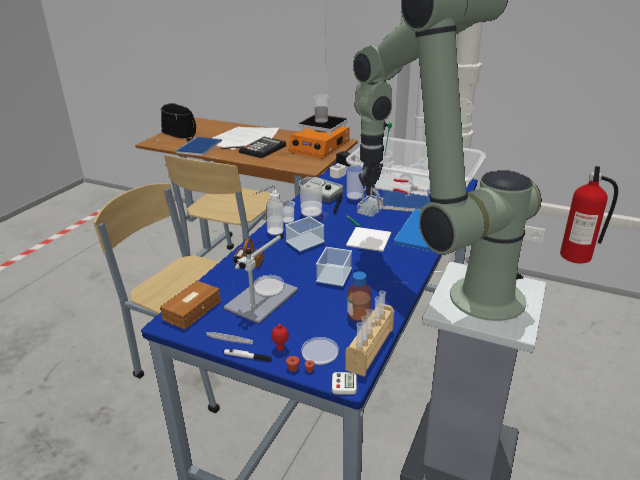

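View pics/scene7c.png

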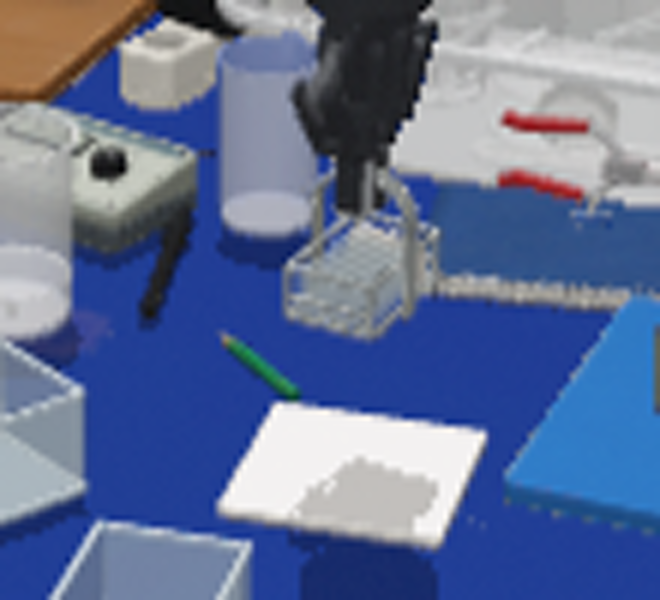

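```bash
python3 -m inch '[[[0,0,-1.5,0],[0,0,-2.5,0],[0,0,-2.5,0],[0,0,-2,0],[0,0,-1,0],[0,0,-0.5,0],[0,0,0,0],[0,0,0,0]]]' ; python3 -m inch '[[[0,0,-0.15,0],[0,0,-0.15,0],[0,0,0,0]]]';python3 -m inch '[[[0,0,-0.1,0],[0,0,-0.1,0],[0,0,0,0]]]'
```

```text
t: 11.2
position: [0.4377, -0.1848, 0.0719]
orientation: [0.001, 0.063, 0.998, -0.0]
ft_force: [-0.8, 0.1, -2.2]
grip_width: 0.0108
t: 11.58
position: [0.4371, -0.1845, 0.0683]
orientation: [-0.0, 0.063, 0.998, 0.0]
ft_force: [0.4, 0.2, -2.9]
grip_width: 0.0106
t: 11.95
position: [0.4371, -0.1844, 0.0662]
orientation: [-0.0, 0.063, 0.998, 0.0]
ft_force: [-0.5, -0.5, -2.9]
grip_width: 0.0106
```

```bash
python3 -m inch '[[[0,0,-0.1,0],[0,0,-0.1,0],[0,0,0,0]]]' ; python3 - <<'E'
from cell import *
from h import *
p=eyes.snapshot("scene");crop(p,330,200,70,60,9,f'pics/scene8c.png')
E
```

```text
t: 12.32
position: [0.4376, -0.186, 0.0655]
orientation: [0.001, 0.064, 0.998, -0.002]
ft_force: [-2.9, -2.5, 7.7]
grip_width: 0.0111
```

View pics/scene8c.png

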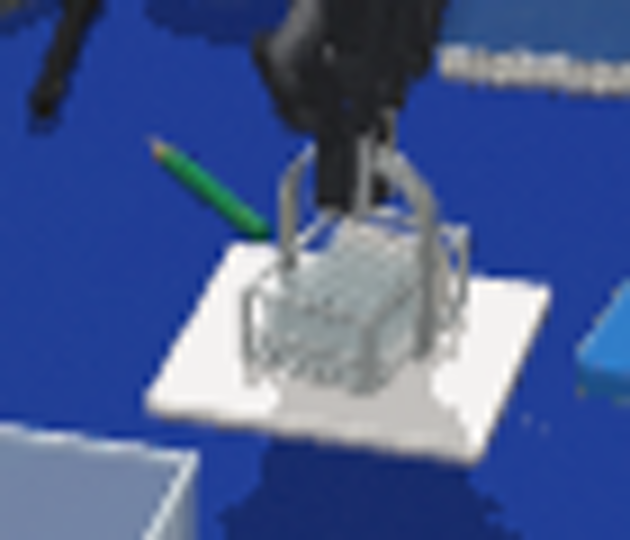

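```bash
python3 -m inch '[[[0,0,0.05,0],[0,0,0,0],[0,0,0,0],[0,0,0,0],[0,0,0,0]]]' 4; python3 -m inch '[[[0,0,1,0],[0,0,3,0],[0,0,4,0],[0,0,5,0],[0,0,3,0],[0,0,0,0]]]' 4; python3 - <<'E'
from cell import *
from h import *
o=get_obs();print(o['position'],np.round(o['joints'],2))
p=eyes.snapshot("scene");crop(p,330,200,70,60,9,f'pics/scene9c.png')
p=eyes.snapshot("top");cv2.imwrite('pics/top9.png',p['img'][:,:,::-1])
E
```

```text
t: 13.0
position: [0.4371, -0.1844, 0.0647]
orientation: [-0.0, 0.063, 0.998, 0.0]
ft_force: [0.1, 0.3, -0.1]
grip_width: 0.0398
t: 13.75
position: [0.4387, -0.1854, 0.2279]
orientation: [0.003, 0.063, 0.998, -0.001]
ft_force: [-0.6, -0.3, 0.4]
grip_width: 0.0403
[ 0.43872838 -0.1854123   0.22787718] [-0.55  0.19 -0.39  0.99  0.   -0.43]
```

View pics/scene9c.png

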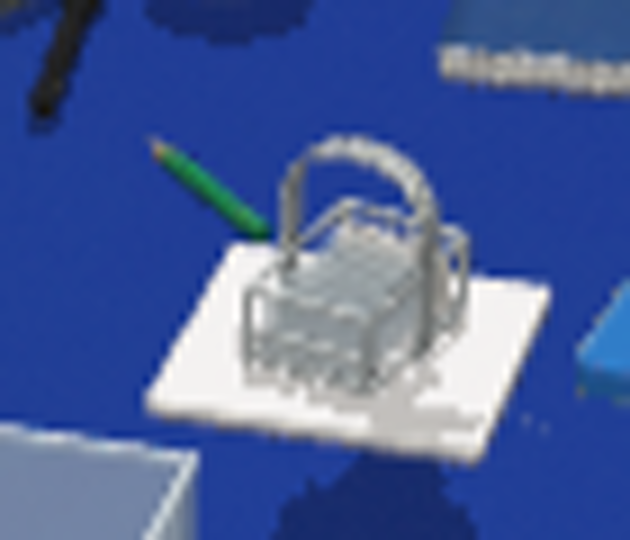

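View pics/top9.png

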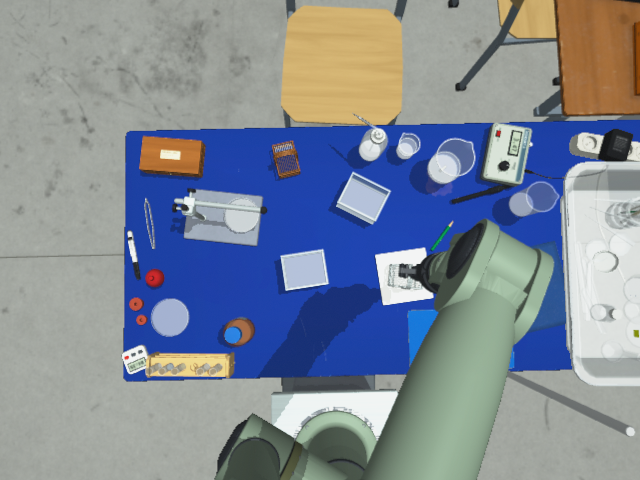

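```bash
cat >> h.py <<'E'
def draw(p,x,y,yaw,z0,x0,y0,w,h,sc,f):
    im=cv2.resize(np.ascontiguousarray(p['img'][y0:y0+h,x0:x0+w,::-1]),None,fx=sc,fy=sc,interpolation=cv2.INTER_CUBIC)
    a=np.linspace(0,np.pi,41);c,q=np.cos(yaw),np.sin(yaw)
    def L(P,col):
        P=np.array(P);P=np.c_[x+c*P[:,0]-q*P[:,1],y+q*P[:,0]+c*P[:,1],z0+P[:,2]]
        u=((pj(p,P)-[x0,y0]+.5)*sc-.5).round().astype(int)
        cv2.polylines(im,[u.reshape(-1,1,2)],False,col,1)
    for yy in(-.006,.006):
        L([[.031,yy,0]]+[[.031*np.cos(b),yy,.058+.026*np.sin(b)] for b in a]+[[-.031,yy,0]],(0,0,255))
    L([[.031,.0415,.036],[.031,-.0415,.036],[-.031,-.0415,.036],[-.031,.0415,.036],[.031,.0415,.036]],(0,255,255))
    cv2.imwrite(f,im)
E
python3 - <<'E'
from cell import *
from h import *
p=eyes.snapshot("scene");pickle.dump(p,open('s9.pkl','wb'))
v=(.437,-.1845,np.radians(-7.2),.008)
print((pj(p,[[.4375,-.1846,.008]])))
draw(p,*v,330,200,70,60,11,'pics/e1.png')
p=eyes.snapshot("top");pickle.dump(p,open('t9.pkl','wb'));draw(p,*v,370,245,70,60,10,'pics/e2.png')
E
```

```text
[[368.19811555 237.99091579]]
```

View pics/e1.png

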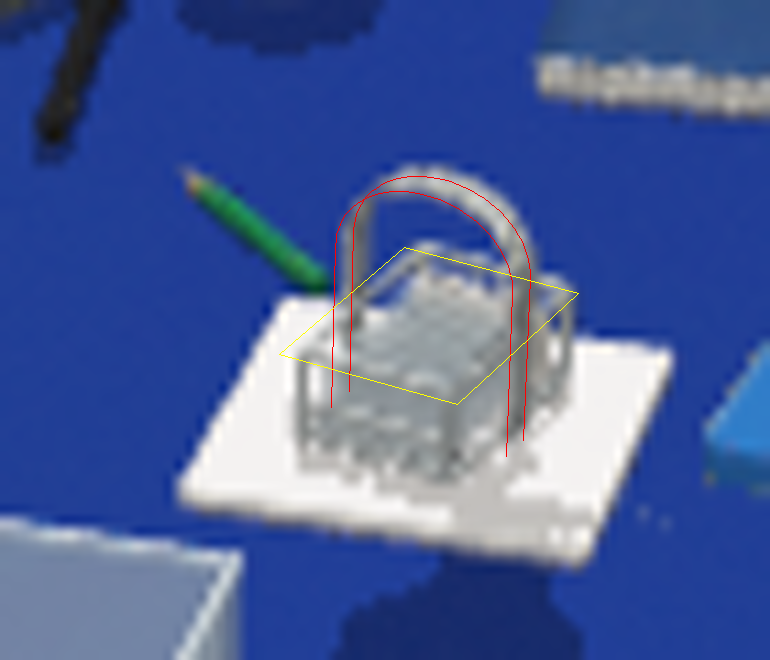

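View pics/e2.png

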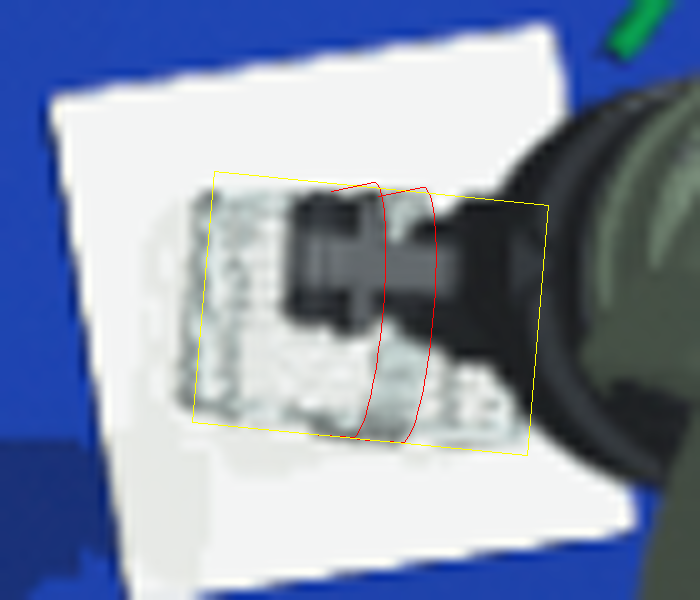

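```bash
python3 -m inch '[[[0,0,0,-0.15],[0,0,0,-0.16],[0,0,0,-0.16],[0,0,0,-0.16],[0,0,0,-0.16],[0,0,0,-0.16],[0,0,0,-0.16],[0,0,0,-0.16],[0,0,0,-0.15],[0,0,0,-0.15]]]' 8.5; python3 -m inch '[[[0,0,-3,0],[0,0,-4,0],[0,0,-2,0],[0,0,0,0],[0,0,0,0]]]'; python3 - <<'E'
from cell import *
from h import *
o=get_obs();print(o['position'],np.round(o['joints'],2));q=o['orientation'];print(np.degrees(np.arctan2(2*q[2]**2-1,2*q[1]*q[2])))
p=eyes.snapshot("scene");crop(p,330,180,80,80,7,f'pics/scene10c.png')
p=eyes.snapshot("top");crop(p,370,230,80,80,7,f'pics/top10c.png')
E
```

```text
t: 15.2
position: [0.4363, -0.184, 0.2234]
orientation: [-0.001, 0.752, 0.659, -0.0]
ft_force: [0.3, -0.1, 0.5]
grip_width: 0.085
t: 15.82
position: [0.4372, -0.1845, 0.135]
orientation: [-0.0, 0.75, 0.661, -0.0]
ft_force: [-0.1, -0.7, 0.3]
grip_width: 0.0849
[ 0.43721167 -0.18451277  0.13495097] [-0.56  0.28 -0.53  0.76  0.    1.14]
-7.219182935285142
```

View pics/scene10c.png

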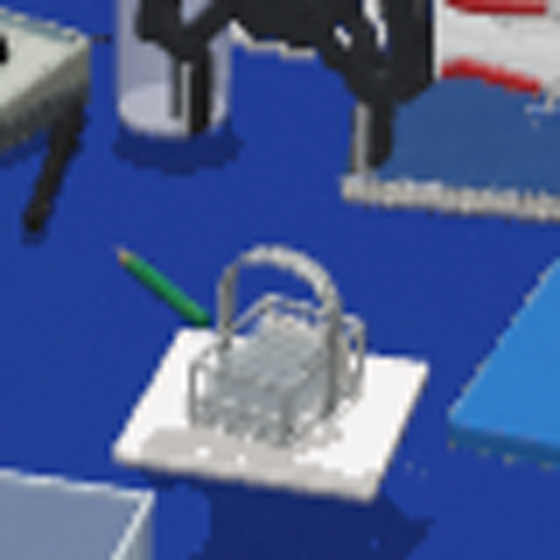

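View pics/top10c.png

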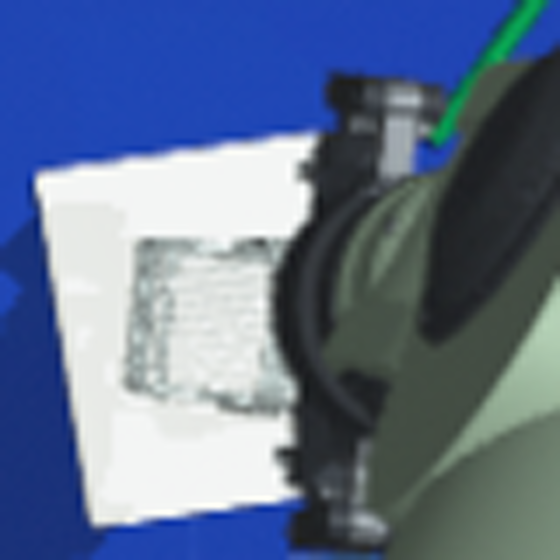

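```bash
python3 -m inch '[[[0,0,-1,0],[0,0,-2,0],[0,0,-2,0],[0,0,-2,0],[0,0,-1.5,0],[0,0,-1,0],[0,0,-0.5,0],[0,0,0,0],[0,0,0,0]]]'; python3 - <<'E'
from cell import *
from h import *
p=eyes.snapshot("scene");crop(p,330,180,80,80,7,f'pics/scene11c.png')
E
```

```text
t: 17.05
position: [0.4375, -0.1847, 0.0352]
orientation: [0.0, 0.75, 0.661, 0.0]
ft_force: [-0.0, -0.2, 0.1]
grip_width: 0.0849
```

View pics/scene11c.png

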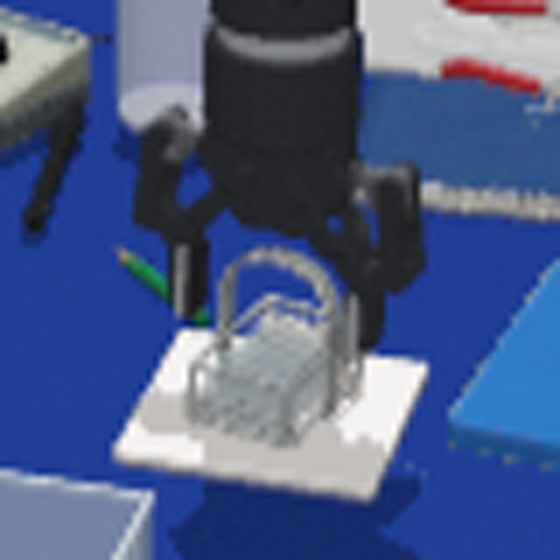

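```bash
python3 -m inch '[[[0,0,-0.3,0],[0,0,0,0],[0,0,0,0],[0,0,0,0],[0,0,0,0],[0,0,0,0],[0,0,0,0],[0,0,0,0]]]' 5 50; python3 - <<'E'
from cell import *
from h import *
p=eyes.snapshot("scene");crop(p,330,180,80,80,7,f'pics/scene12c.png')
E
```

```text
t: 18.1
position: [0.4371, -0.1846, 0.032]
orientation: [0.0, 0.75, 0.661, -0.0]
ft_force: [-1.6, -0.1, 5.1]
grip_width: 0.0611
```

View pics/scene12c.png

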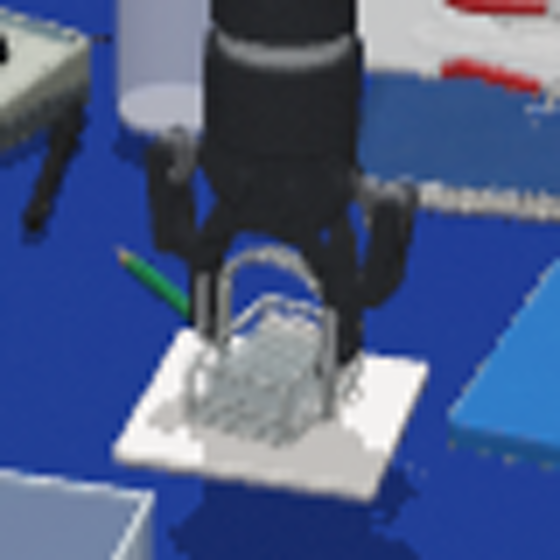

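```bash
python3 -m inch '[[[0,0,0.5,0],[0,0,1,0],[0,0,1.5,0],[0,0,1,0],[0,0,0,0],[0,0,0,0]]]'; python3 - <<'E'
from cell import *
from h import *
p=eyes.snapshot("scene");crop(p,330,180,80,80,7,f'pics/scene13c.png')
t=pickle.load(open('t9.pkl','rb'))
# rod outline check
k=np.array([.594,.154]);d=np.array([.1253,.9921]);n=np.array([d[1],-d[0]])
im=cv2.resize(np.ascontiguousarray(t['img'][180:255,165:275,::-1]),None,fx=7,fy=7,interpolation=cv2.INTER_CUBIC)
for off in(-.006,.006):
    P=[np.r_[k+d*a+n*off,.154] for a in(0,.155)]
    u=((pj(t,P)-[165,180]+.5)*7-.5).round().astype(int);cv2.polylines(im,[u.reshape(-1,1,2)],False,(0,0,255),1)
u=((pj(t,[np.r_[k+d*.063,.154]])-[165,180]+.5)*7-.5).round().astype(int)[0];cv2.circle(im,tuple(map(int,u)),4,(0,255,0),1)
cv2.imwrite('pics/f1.png',im)
im=cv2.resize(np.ascontiguousarray(p['img'][220:290,220:300,::-1]),None,fx=8,fy=8,interpolation=cv2.INTER_CUBIC)
for off in(-.006,.006):
    P=[np.r_[k+d*a,.154+off] for a in(0,.155)]
    u=((pj(p,P)-[220,220]+.5)*8-.5).round().astype(int);cv2.polylines(im,[u.reshape(-1,1,2)],False,(0,0,255),1)
cv2.imwrite('pics/f2.png',im)
E
```

```text
t: 18.9
position: [0.4369, -0.1843, 0.0716]
orientation: [-0.0, 0.75, 0.661, -0.0]
ft_force: [-0.5, -0.6, -3.3]
grip_width: 0.0608
```

View pics/scene13c.png

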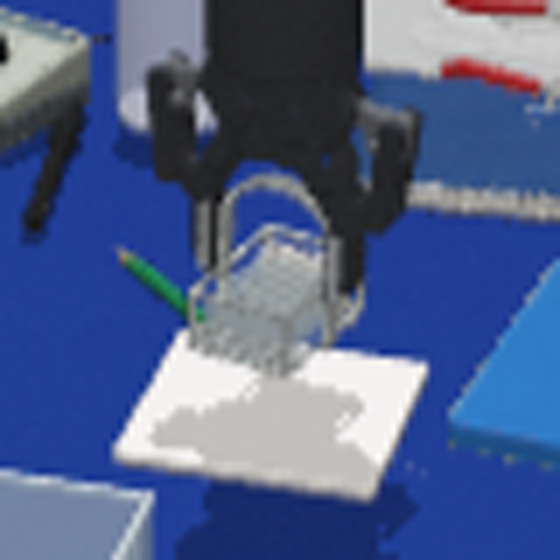

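View pics/f1.png

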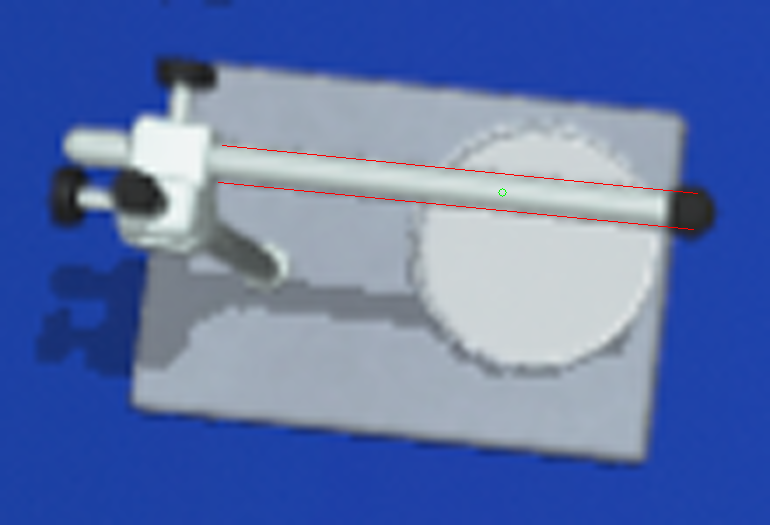

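View pics/f2.png

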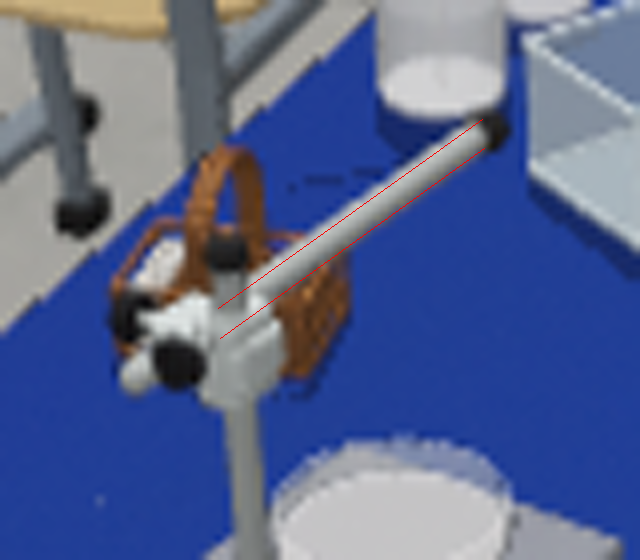

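```bash
python3 -m inch '[[[0,0,1.5,0],[0,0,2.5,0],[0,0,2.5,0],[0,0,2.5,0],[0,0,1.5,0],[0.8,1.4,0,0],[1.7,3,0,0],[2,3.5,0,0],[2,3.5,0,0],[2,3.5,0,0]]]'; python3 -m inch '[[[2,3.5,0,0],[2,3.5,0,0],[1.4,2.5,0,0],[0.8,1.5,0,0],[0,0,0,0],[0,0,-1.5,0],[0,0,-2.5,0],[0,0,-1.5,0],[0,0,0,0],[0,0,0,0]]]';python3 - <<'E'
from cell import *
from h import *
print(get_obs()['position'],np.round(get_obs()['joints'],2))
p=eyes.snapshot("scene");crop(p,220,140,130,110,6,f'pics/scene14c.png')
p=eyes.snapshot("top");crop(p,160,170,150,110,5,f'pics/top14c.png')
E
```

```text
t: 20.2
position: [0.522, -0.0331, 0.1753]
orientation: [-0.001, 0.75, 0.661, -0.001]
ft_force: [0.8, -1.0, -3.3]
grip_width: 0.0616
t: 21.45
position: [0.5845, 0.0742, 0.1223]
orientation: [0.0, 0.75, 0.661, 0.0]
ft_force: [-0.4, 0.5, -3.1]
grip_width: 0.0613
[0.58452402 0.07416275 0.12231588] [ 0.    0.49 -0.24  0.84 -0.    1.7 ]
```

View pics/scene14c.png

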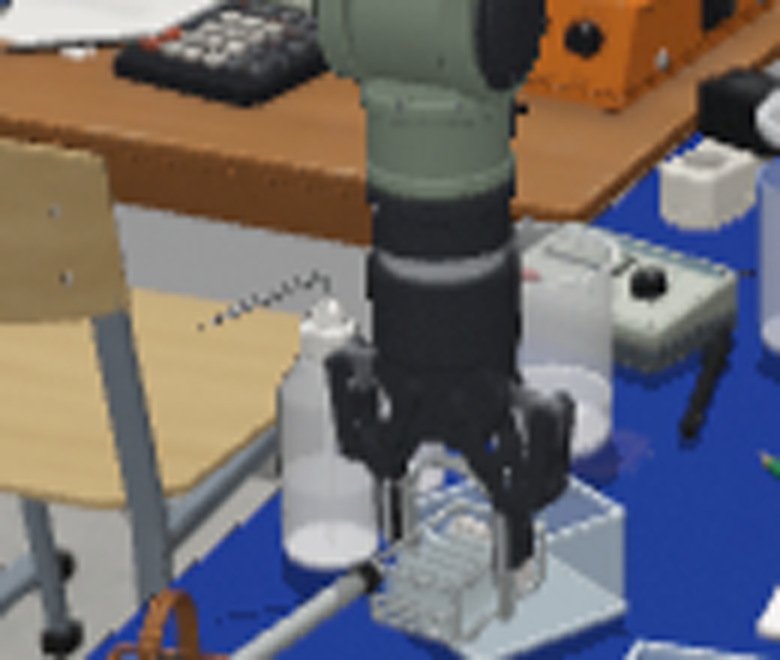

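View pics/top14c.png

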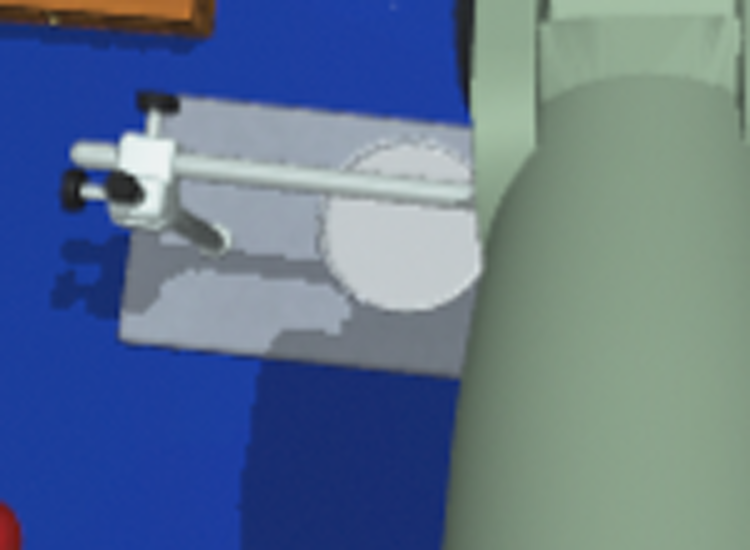

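```bash
python3 - <<'E'
from cell import *
from h import *
p=eyes.snapshot("scene");draw(p,.5845,.0742,np.radians(-7.2),.0983,270,200,70,60,10,'pics/g1.png')
E
python3 -m inch '[[[0,0,-0.25,0],[0.25,2,0,0],[0.25,2,0,0],[0.25,2,0,0],[0,0,0,0],[0,0,0,0]]]';python3 - <<'E'
from cell import *
from h import *
p=eyes.snapshot("scene");crop(p,250,190,80,70,9,f'pics/scene15c.png')
E
```

```text
t: 22.35
position: [0.5915, 0.135, 0.1191]
orientation: [0.0, 0.75, 0.662, -0.0]
ft_force: [-0.3, 0.0, -2.5]
grip_width: 0.0613
```

View pics/g1.png

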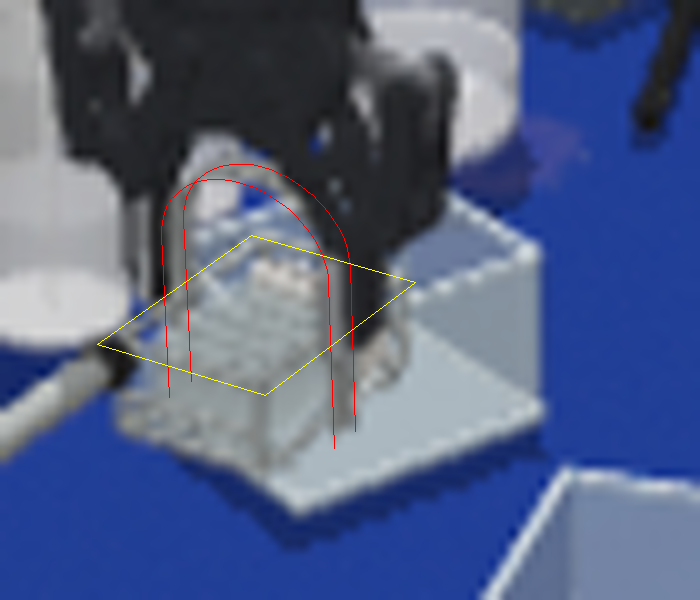

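View pics/scene15c.png

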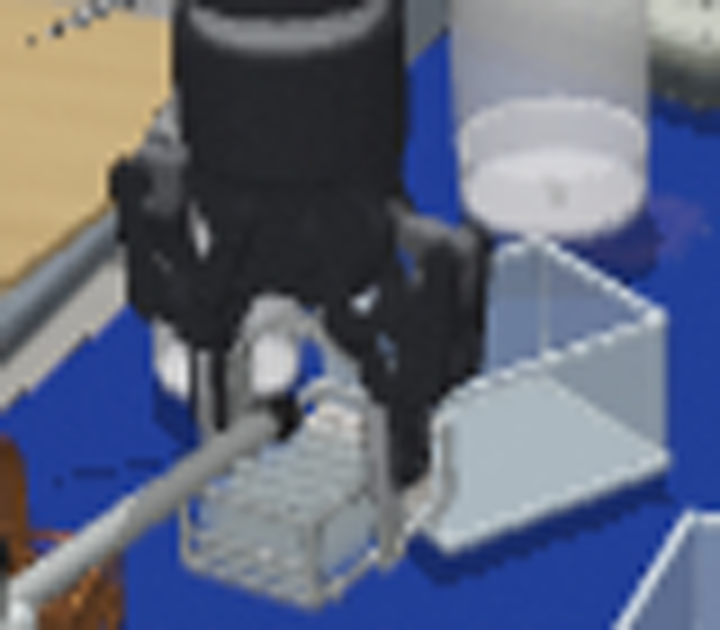

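```bash
python3 -m inch '[[[0.25,2,0,0],[0.25,2,0,0],[0.25,2,0,0],[0.2,1.5,0,0],[0.1,0.65,0,0],[0,0,0,0],[0,0,0,0]]]';python3 - <<'E'
from cell import *
from h import *
print(get_obs()['position'])
p=eyes.snapshot("scene");crop(p,215,190,90,90,6,f'pics/scene16c.png')
p=eyes.snapshot("top");crop(p,160,170,150,110,5,f'pics/top16c.png')
E
```

```text
t: 23.28
position: [0.602, 0.2155, 0.1192]
orientation: [0.0, 0.75, 0.661, -0.0]
ft_force: [-0.7, -1.7, -2.8]
grip_width: 0.0612
[0.60202649 0.21552343 0.11920667]
```

View pics/scene16c.png

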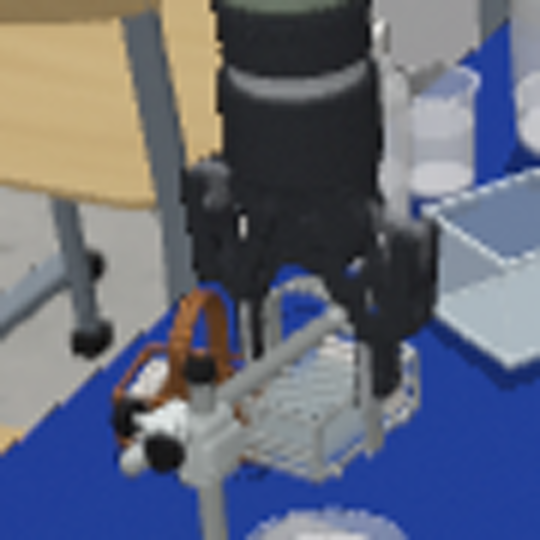

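View pics/top16c.png

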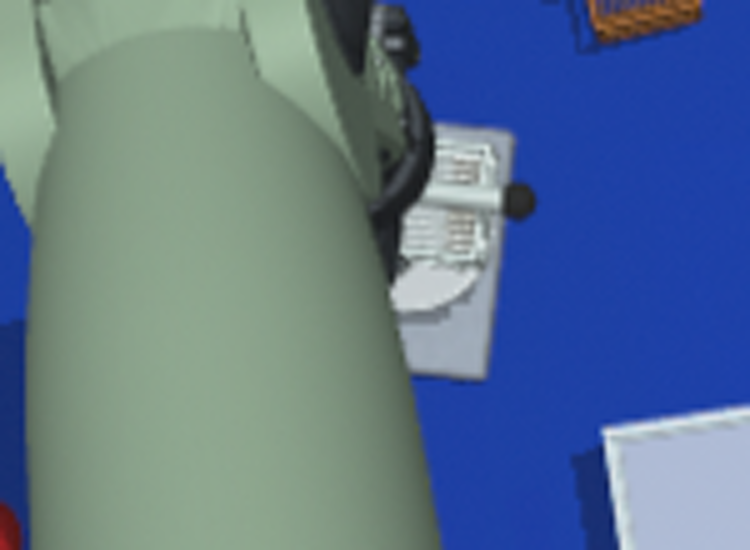

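```bash
python3 -m inch '[[[0,0,-0.5,0],[0,0,-0.5,0],[0,0,-0.3,0],[0,0,0,0],[0,0,0,0]]]';python3 -m inch '[[[0,0,-0.1,0],[0,0,-0.1,0],[0,0,0,0]]]'; python3 -m inch '[[[0,0,-0.1,0],[0,0,0,0],[0,0,0,0]]]'
```

```text
t: 24.0
position: [0.6022, 0.2161, 0.1064]
orientation: [0.0, 0.75, 0.661, 0.0]
ft_force: [-0.4, -0.5, -2.4]
grip_width: 0.061
t: 24.38
position: [0.6021, 0.216, 0.1042]
orientation: [-0.0, 0.75, 0.661, -0.0]
ft_force: [0.2, -0.5, -3.6]
grip_width: 0.0612
t: 24.75
position: [0.6021, 0.216, 0.1033]
orientation: [-0.0, 0.75, 0.661, 0.0]
ft_force: [0.1, -0.1, -2.0]
grip_width: 0.061
```

```bash
python3 -m inch '[[[0,0,-0.1,0],[0,0,0,0],[0,0,0,0]]]'; python3 -m inch '[[[0,0,-0.1,0],[0,0,0,0],[0,0,0,0]]]';python3 - <<'E'
from cell import *
from h import *
p=eyes.snapshot("scene");crop(p,235,210,70,60,10,f'pics/scene17c.png')
E
```

```text
t: 25.12
position: [0.6023, 0.2161, 0.103]
orientation: [0.0, 0.75, 0.661, 0.0]
ft_force: [-2.5, -0.4, 5.2]
grip_width: 0.0612
t: 25.5
position: [0.6023, 0.2161, 0.1029]
orientation: [0.0, 0.75, 0.661, 0.001]
ft_force: [-5.7, -1.5, 11.8]
grip_width: 0.0612
```

View pics/scene17c.png

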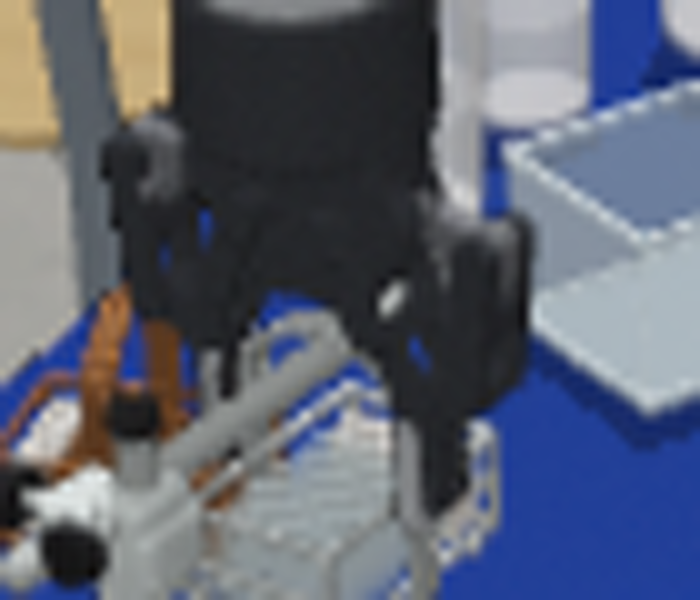

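```bash
python3 -m inch '[[[0,0,0.15,0],[0,0,0,0],[0,0,0,0]]]'; python3 -m inch '[[[-0.2,0,0,0],[0,0,0,0],[0,0,0,0]]]'; python3 -m inch '[[[-0.2,0,0,0],[0,0,0,0],[0,0,0,0]]]'
```

```text
t: 25.92
position: [0.6023, 0.2161, 0.103]
orientation: [0.0, 0.75, 0.661, 0.0]
ft_force: [-1.5, -0.7, 5.2]
grip_width: 0.0615
t: 26.3
position: [0.6011, 0.2161, 0.103]
orientation: [0.0, 0.75, 0.661, 0.001]
ft_force: [3.0, 0.3, 2.5]
grip_width: 0.0612
t: 26.68
position: [0.5987, 0.2161, 0.1032]
orientation: [0.0, 0.75, 0.661, 0.001]
ft_force: [4.6, 0.0, 3.6]
grip_width: 0.0611
```

```bash
python3 -m inch '[[[0.2,0,0,0],[0,0,0.05,0],[0,0,0,0],[0,0,0,0]]]'; python3 -m inch '[[[0,0,0,0],[0,0,0,0],[0,0,0,0],[0,0,0,0],[0,0,0,0],[0,0,0,0]]]' 8.0;python3 - <<'E'
from cell import *
from h import *
p=eyes.snapshot("scene");crop(p,235,210,70,60,10,f'pics/scene18c.png')
E
```

```text
t: 27.18
position: [0.5987, 0.2161, 0.1031]
orientation: [-0.001, 0.75, 0.661, -0.001]
ft_force: [-1.6, -0.2, 5.8]
grip_width: 0.0612
t: 27.92
position: [0.6001, 0.216, 0.1033]
orientation: [-0.0, 0.75, 0.661, 0.0]
ft_force: [0.0, -0.2, 0.6]
grip_width: 0.08
```

View pics/scene18c.png

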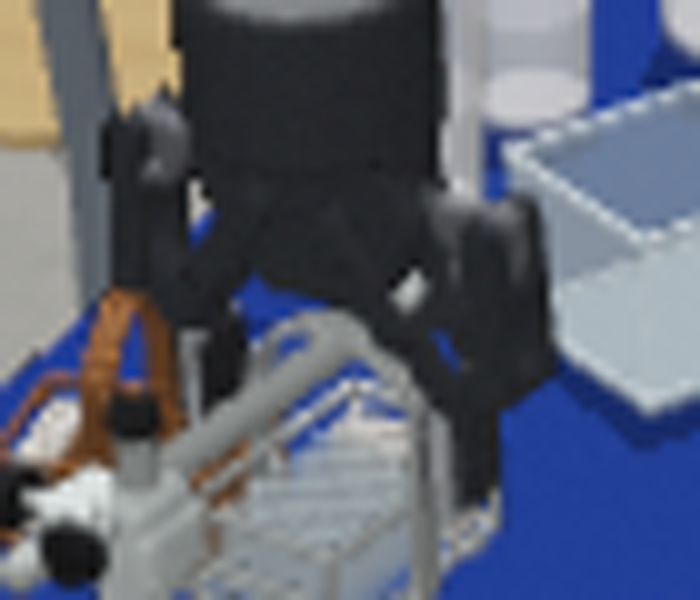

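```bash
python3 -m inch '[[[0,0,0.5,0],[0,0,1,0],[0,0,1.5,0],[0,0,2,0],[0,0,0,0]]]' 8.5; python3 -m inch '[[[0,0,3,0],[0,0,4,0],[0,0,4,0],[0,0,3,0],[0,0,1,0],[0,0,0,0],[0,0,0,0]]]';python3 - <<'E'
from cell import *
from h import *
p=eyes.snapshot("scene");crop(p,215,190,90,90,6,f'pics/scene19c.png')
p=eyes.snapshot("top");crop(p,160,170,150,110,5,f'pics/top19c.png')
E
```

```text
t: 28.6
position: [0.6018, 0.2165, 0.156]
orientation: [0.001, 0.75, 0.661, 0.002]
ft_force: [-0.1, 1.1, -0.7]
grip_width: 0.0853
t: 29.48
position: [0.5994, 0.2158, 0.3014]
orientation: [-0.001, 0.75, 0.661, -0.001]
ft_force: [-0.5, -0.3, -0.2]
grip_width: 0.0849
```

View pics/scene19c.png

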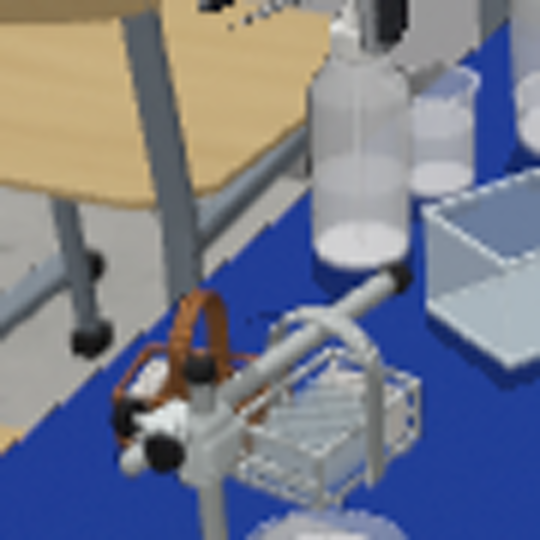

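View pics/top19c.png

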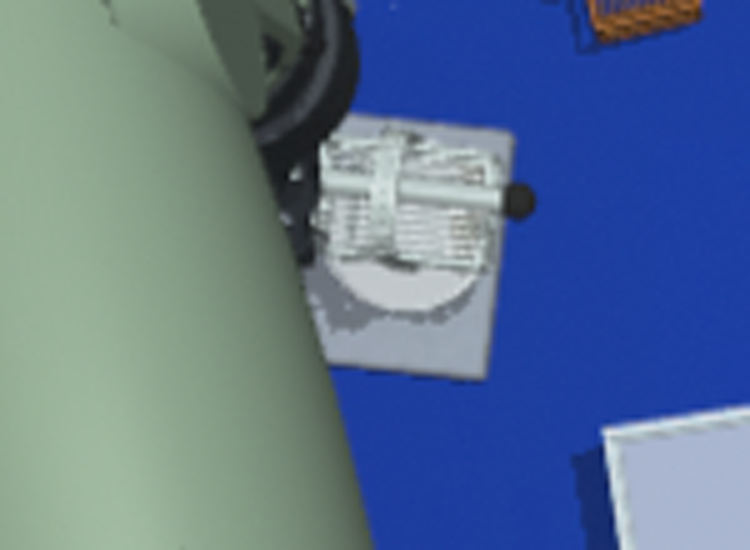

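```bash
python3 -m inch '[[[0,-1,2,0],[0,-2,2,0],[0,-2,1,0],[0,-2,0,0],[0,0,0,0],[0,0,0,0],[0,0,0,0],[0,0,0,0],[0,0,0,0],[0,0,0,0]]]';python3 - <<'E'
from cell import *
from h import *
p=eyes.snapshot("scene");draw(p,.5995,.216,np.radians(-7.2),.079,235,215,65,60,10,'pics/h1.png');crop(p,215,190,90,90,6,f'pics/scene20c.png')
cv2.imwrite('pics/scene20.png',p['img'][:,:,::-1])
p=eyes.snapshot("top");cv2.imwrite('pics/top20.png',p['img'][:,:,::-1])
E
```

```text
t: 30.82
position: [0.6001, 0.1463, 0.3532]
orientation: [-0.0, 0.75, 0.661, -0.0]
ft_force: [-0.4, -0.1, -1.2]
grip_width: 0.0848
```

View pics/h1.png

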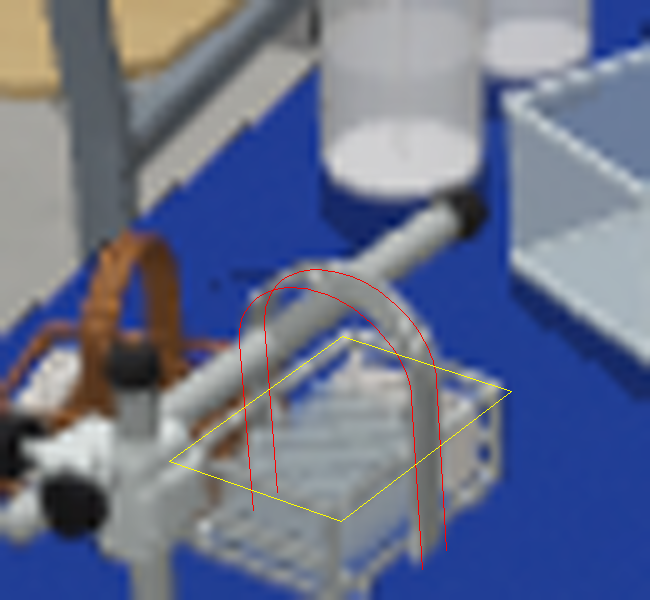

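View pics/scene20c.png

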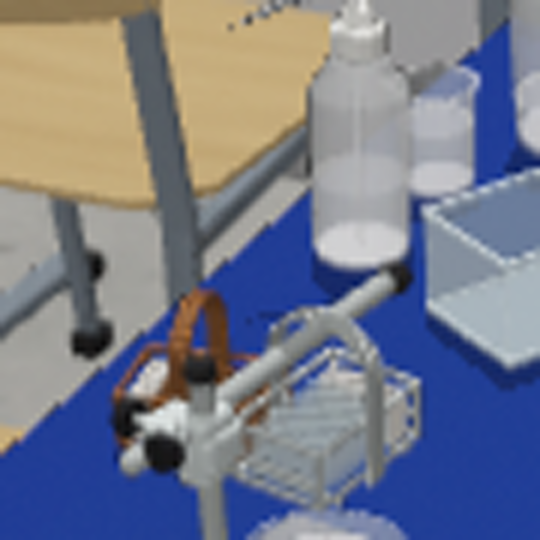

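View pics/top20.png

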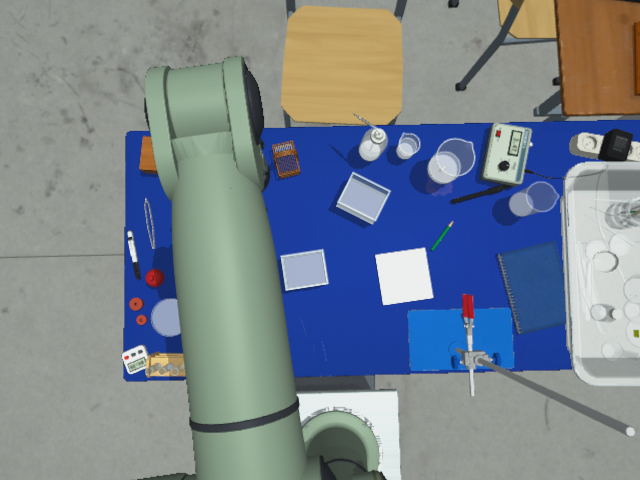

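View pics/scene20.png

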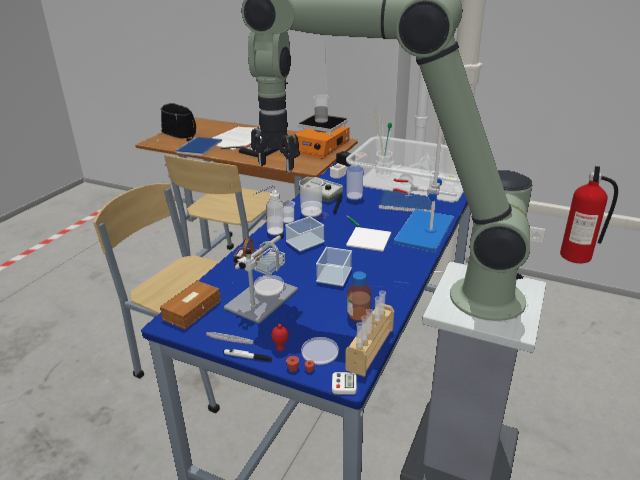

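```bash
python3 -c "
from cell import *
o=get_obs();print(o['t'],o['ft_force'],order.sign_off())"
```

```text
the job is handed in; nothing more can be done
30.925 [-0.49384466  0.32709063  0.38653712] None
```

The rack is hanging by its handle on the drip stand's rod, and I handed the job in at 30.9 s of the 66 s allowed.

- **Tile:** I lifted the steel rack out of its dish by the handle's crown. It stood upright on the white tile, and I let go and backed off.
- **Rod:** I took it again by the two uprights (grip reading 61 mm, crown free) and passed it over the knob. I set the crown on the rod at the hang point, let go and moved the gripper clear.

**Last checks:**
- Two scene pictures about 1.3 s apart look the same and show the rack hanging still, clear of the knob and the post. The frame's end came out about 12 mm short of the knob by calculation, and about 7 mm in the top picture.
- The dishes, beakers, wash bottle and brown look-alike look unmoved in the last pictures, judged by eye.
- The wrist force is near zero, so the robot is touching nothing.

**What disagreed:**
- The scene camera read about 1 pixel (roughly 3 mm) off from the top camera. I went by the top camera and the arm's own positions.
- The rod first met the handle slightly off centre, with the wrist reading about 12 N. I eased off, moved the rack about 2 mm to centre it, and only then opened the gripper.
- The rack may hang with a degree or two of tilt, which is within what I could read from the pictures.

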